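Change the label cartridge in the packing-bench printer

ROBOT

A 7-joint arm with a two-finger parallel gripper is mounted at the origin on the work surface. World frame = base frame: x ahead of the robot, y to its left, z up, the work surface at z = 0. Lengths are in m, angles in rad, forces in N, time in s.
With the tool pointing down it reaches from about 0.4 to 0.85 m from the base axis. Payload 10.4 kg.
Tool frame: the origin (TCP) lies midway between the tips of the shut fingers; the grasp point (between the pads) lies 19 mm behind it; z points along the fingers, x is the direction in which the jaws open and shut, and the axes are right-handed (so a half turn about z gives the same grasp; the last joint's range is limited). The gripper opens to 85 mm and grips with 20 to 120 N. Pads are 22 mm wide; open, the fingers measure 114 mm over their backs; the gripper's body (76 mm by 85 mm) begins 54 mm behind the grasp point. The pads swing forward as they close: fully open they stand 13 mm farther back than shut.
Start: joints at [1.13, 0.332, -0.065, 1.46, 0.022, 1.35, -0.088], TCP at [0.254, -0.571, 0.231] pointing down, gripper open.
Joint ranges: [-2.6, 2.6], [-0.5, 2.12], [-1.47, 1.34], [0.16, 2.42], [-1.27, 4.41], [0.06, 2.06], [-2.6, 2.6]. Speed limits (rad/s): [2.22, 2.22, 2.79, 2.79, 3.14, 3.14, 3.14].

INTERFACE

Orientations are given as a unit quaternion [x, y, z, w].
In Python, from workcell import monitor, eyes, ticket, models gives the robot as it stands.
- The arm moves only by the tool servo_tool, never from a script. Its argument "motion" is a list of rows, each a list of 7 numbers: the opening, from 0 (shut) to 1 (fully open), then the shift along the tool's x, y, z in m, then the turn, a rotation vector about the tool's x, y, z in degrees. In form: [[fingers, tx, ty, tz, rx, ry, rz], ...]. A call has 1 to 20 rows; each row is the pose to reach, as a shift and turn from the pose commanded when the call began, along the tool's axes at that moment; what a row does not reach only later rows make up. A row lasts 1/8 s, in which the tool goes at most 62.5 mm and 10.7 degrees, less where a joint would pass 70% of its speed; a pose out of reach is approached as far as the arm can. A call with a gripper value outside its range is refused whole. The fingers move at their own pace and stop on an object; "grip_force" is the grip in N (left out, the last holds). Time passes only in rows, so rows that repeat a pose let the fingers close. It gives the time, the measured TCP pose, the force and the opening at its end, in the units of the state.
- monitor.get_obs(): the state, without advancing time (a new reading comes with each control period).
- eyes.camera(name): name is "scene" or "top" or "wrist"; returns (picture, depth): 420x560x3 uint8, blue, green, red; 420x560 float32, m along the optical axis (not along the pixel's ray), 0 where there is no reading.
- eyes.camera_info(name): a dict with "intrinsics" (3x3 intrinsics, pixels), "k1" (the pictures are not rectified: a ray, as slopes to the right and down, at radius r is drawn at 1 + k1 r^2 times it, then the intrinsics apply), "extrinsics" (4x4, takes a point from world to camera coordinates); the wrist camera has in their place "tool_from_camera" (4x4, takes a point from camera to tool coordinates, whose origin is the TCP and whose axes are the tool frame's). Camera axes: x right, y down, z forward; pixel columns grow to the right and rows downward; lengths in m; the calibration is good to about 2 mm. A picture is of the moment at which its call begins: read the wrist's pose just before it. camera_info takes no time and is no camera call.
- ticket.hand_in(): hands the job in, once; it reports no verdict.
Trained networks look in the newest picture that a camera, given by its name, has taken for a name from the list of things; names that differ only in an ending like _2 or _b are one class to them, and where a whole thing is asked for, a point or a joint stands for the part that bears it (a point fixed in the world has none). Each returns a list of dicts, best first, with "confidence" (0 to 1); they miss things now and then, are a little off and sometimes report something else, mostly with a low value. They report only what shows in the picture. A call takes as long as a camera call.
- models.boxes_of(camera, thing): "point" ([x, y, z] in m, in the coordinates of the camera as it stood for that picture, good to about 4 mm: the middle of the surface that is visible of it).
The state is a dict: "clock": time; "joint_pos": joint angles; "joint_velocities": joint speeds; "tau": joint torques, N m; "position": TCP position; "ee_rot": TCP orientation; "ft_force": force on the tool from outside, world axes, zero at the start; "torque": the same for the moment, N m; "grip_width": opening from 0.0 (shut) to 1.0 (fully open).
Only numpy, scipy, OpenCV 4.12 (cv2) and the standard library are available. Lean on these libraries where they do the work, as an engineer would, in place of code of your own. Each camera call takes 0.05 s, during which the arm holds its last target. There are 200 camera calls.

TASK

The label printer on the packing bench has run out: press its release tab in so that the cover springs up, swing the cover right open, lift the spent cartridge out and put it in the blue crate. Load the spare cartridge that fits, the one as wide as the spent one, fully down in the printer the right way up, and close the cover until it snaps shut. Leave the narrow cartridge, the parcel and the tape roll where they are.

Things in the scene. Friction and masses are not known exactly. Their poses are not given: they have to be found in the camera images.
- printer: White and grey desktop label printer, fixed: 160 mm deep (its x), 130 mm wide (y), 116 mm high shut. Origin: centre of its underside; its +x runs from the front (release tab, label slot; towards the robot) to the rear, z up. White walls rise to z = 86 mm; the shut grey cover with its clear window forms the top 30 mm.
- tab_face (a point): Middle of the front face of the printer's black release tab: a ribbed push bar 44 mm wide, 22 mm high, 63 mm above the bench, standing 17 mm out of the front wall and 11 mm beyond the cover's lip above it. Axes as the printer's. It is pushed straight in, along the printer's +x.
- tab (a joint): Travel of the release tab in m: 0 out (at rest), 0.009 fully in. Spring force about 2 N at rest, 4.5 N at 5 mm, 6.5 N fully in. Its latch lets go of the cover at 4 to 5 mm. It dips by itself while the cover is being snapped shut and is back at 0 when that is latched.
- cover (a joint): Opening of the cover in rad about the rear hinge: 0 shut, 1.78 fully open at its stop, leaning back past upright, where it stays by its weight (below about 1.4 it falls back). Once unlatched, a spring pin lifts it to about 0.25, where it rests. 150 g, damped hinge. To shut it, press down near its front edge, against spring pin and latch (6 to 10 N), until it snaps to 0.
- cover_lip (a point): Lower front edge of the finger lip, at the middle of the cover's front: 160 mm from the hinge line, moving with the cover (88 mm above the bench when shut). Lip 70 mm wide, 8 mm high, 6 mm proud of the cover's front. Axes turn with the cover; shut they are the printer's. The cover is a shell 130 mm wide, its outer top face 28 mm along the point's +z, its top 4 mm thick.
- cover_hinge (a point): Middle of the cover's hinge line at the rear of the printer: 74 mm behind the printer's centre, 90 mm above the bench. Fixed to the printer, axes as the printer's. The hinge line runs along its y; the cover's front edge rises as it opens.
- bay (a point): Middle of the floor of the printer's cartridge bay, 30 mm above the bench, axes as the printer's. Guides 98 mm apart in x, 67 mm in y, 16 to 20 mm high, with sloped tops. Above them it is 118 mm wide (y) up to the walls' rim, 56 mm above the floor. Latch: 66 mm in front of here, 76 mm high. Cover's steel spring pin: 24 mm behind, 47 mm to +y, 71 mm high.
- spent: Used-up label cartridge, at the start in the printer's bay under the cover. Black block 90 mm long (its x), 60 mm wide (y), 44 mm high, with a grip fin on the middle of its top, 50 mm long (x), 14 mm thick (y), 28 mm high: 72 mm over all. About 90 g. Origin: centre of its underside, z up.
- fresh: Full spare cartridge that fits: same shape, size and axes as the spent one (90 x 60 x 44 mm, fin 50 x 14 x 28 mm on top), about 170 g, standing in the cardboard tray. Origin: centre of its underside. Either end may face the printer's front.
- narrow: Spare cartridge for narrow labels, not wanted: like the others but only 36 mm wide (its y). Stands in the tray beside the full-width spare, about 110 mm from it. Origin: centre of its underside. To be left alone.
- bin: Blue plastic crate, open on top, fixed, to one side of the printer: 260 mm (its x) by 190 mm (y), 100 mm high, walls and floor 5 mm. Origin: centre of its underside. For the spent cartridge.
- tray: Shallow open cardboard tray, fixed, on the other side of the printer: 240 mm (its x) by 160 mm (y), 40 mm high, walls and floor 5 mm. Origin: centre of its underside. The two spare cartridges stand in it side by side along its x, each with its length roughly along its y.
- parcel: Closed cardboard carton 110 x 140 x 55 mm high, loose, behind the printer to one side. Origin: centre of its underside. To be left alone.
- tape: Roll of brown parcel tape lying flat, 104 mm across, 48 mm high, loose, behind the printer to the other side. Origin: centre of its underside. To be left alone.

How it is judged:
By the outcome, as a careful person would: the job done as asked, in the order asked, and still so for the second after the job is handed in, with the robot touching nothing.
It also fails if it takes over 72 s, if anything falls off the work surface, if the arm or the gripper's body presses on something with over 40 N, if the wrist force passes 120 N, or if a joint passes its speed limit or range.

## Working session

There is one attempt and no reset: what is moved stays moved. The work goes in short steps, Python scripts to look and compute and a tool call to move; the robot and the scene stay as the last step left them, time stands still between calls to the robot, and variables do not carry over. Pictures are saved under pics/ and viewed, about 8 in all and at most 12, crops included, and the job is handed in when it is done.

Besides the shell and the picture viewer there is one more tool, called after "Request:" in YAML: its name, and indented under it one key for each argument. servo_tool: Moves the arm, as the interface text tells. Its arguments: {"type":"object","properties":{"motion":{"type":"array"},"grip_force":{"type":"number"}},"required":["motion"]}

```bash
mkdir -p pics
cat > h.py <<'E'
import numpy as np, cv2, json
from scipy.spatial.transform import Rotation as R
from workcell import monitor, eyes, ticket, models
np.set_printoptions(precision=4, suppress=True)
def tool():
    o=monitor.get_obs(); T=np.eye(4); T[:3,:3]=R.from_quat(o["ee_rot"]).as_matrix(); T[:3,3]=o["position"]; return T
def cam2world(n,T=None):
    i=eyes.camera_info(n)
    if n=="wrist": return (tool() if T is None else T)@np.array(i["tool_from_camera"])
    return np.linalg.inv(np.array(i["extrinsics"]))
def cloud(n,d,T=None):
    i=eyes.camera_info(n);K=np.array(i["intrinsics"],float);k=i["k1"]
    v,u=np.mgrid[:d.shape[0],:d.shape[1]].astype(float)
    p=np.stack([u.ravel(),v.ravel()],1)[:,None]
    r=cv2.undistortPoints(p,K,np.array([k,0,0,0,0.]))[:,0].reshape(*d.shape,2)
    P=np.concatenate([r*d[...,None],d[...,None],np.ones_like(d)[...,None]],-1)
    return (P@cam2world(n,T).T)[...,:3]
def snap(n):
    T=tool(); im,d=eyes.camera(n); return im,d,cloud(n,d,T),T
def find(n,th,T=None):
    C=cam2world(n,T)
    return [(round(b["confidence"],2),(C@np.r_[b["point"],1])[:3].round(4)) for b in models.boxes_of(n,th)]
E
python3 - <<'E'
from h import *
for n in ["top","scene"]:
    im,d,P,T=snap(n); cv2.imwrite(f"pics/{n}0.png",im); np.save(f"{n}0.npy",P)
    print(n,eyes.camera_info(n)["extrinsics"])
    for t in ["printer","tab_face","cover","spent","fresh","narrow","bin","tray","parcel","tape"]:
        print(t,find(n,t)[:2])
print(monitor.get_obs()); print(eyes.camera_info("wrist"))
E
```

```text
top [[ 0.0686 -0.9976 -0.0002 -0.0283]
 [-0.9697 -0.0667 -0.2352  0.582 ]
 [ 0.2346  0.0163 -0.9719  0.9806]
 [ 0.      0.      0.      1.    ]]
printer [(0.79, array([0.5711, 0.0499, 0.1116]))]
tab_face [(0.58, array([0.4952, 0.0507, 0.0781]))]
cover [(0.67, array([0.5808, 0.0488, 0.1118]))]
spent []
fresh [(0.79, array([ 0.4365, -0.3292,  0.0505]))]
narrow [(0.91, array([ 0.5448, -0.3296,  0.0482])), (0.49, array([ 0.7324, -0.2467,  0.0596]))]
bin [(0.62, array([0.4931, 0.3666, 0.0023]))]
tray [(0.59, array([0.5793, 0.0479, 0.1139]))]
parcel [(0.82, array([ 0.7353, -0.2462,  0.0557]))]
tape [(0.75, array([0.7392, 0.2528, 0.0458]))]
scene [[ 0.2758  0.9612  0.0051 -0.1755]
 [ 0.508  -0.1413 -0.8497 -0.2309]
 [-0.816   0.2369 -0.5273  1.5486]
 [ 0.      0.      0.      1.    ]]
printer [(0.62, array([0.6482, 0.0375, 0.0869]))]
tab_face []
cover [(0.57, array([0.6004, 0.0396, 0.1178]))]
spent [(0.55, array([0.6218, 0.0398, 0.0748]))]
fresh [(0.63, array([ 0.4595, -0.3294,  0.0527]))]
narrow [(0.76, array([ 0.5597, -0.3356,  0.0471])), (0.23, array([ 0.46  , -0.3265,  0.0506]))]
bin [(
[... 367 characters left out ...]
7,  0.0015]), 'tau': array([  0.0002, -62.5224,   0.0491, -39.1822,   0.0164,   0.002 ,
         0.    ]), 'position': array([ 0.2536, -0.5713,  0.2313]), 'ee_rot': array([ 0.8384, -0.5451,  0.    ,  0.    ]), 'ft_force': array([-0.6336,  0.8318, -0.1944]), 'torque': array([-0.021 , -0.0405,  0.0138]), 'grip_width': 0.9990984318106393}
{'intrinsics': array([[340.6088,   0.    , 281.9507],
       [  0.    , 340.6088, 211.6448],
       [  0.    ,   0.    ,   1.    ]]), 'k1': -0.0554403111150686, 'tool_from_camera': array([[ 1.    ,  0.0007,  0.0001,  0.0006],
       [-0.0007,  0.9457,  0.3251, -0.0839],
       [ 0.0002, -0.3251,  0.9457, -0.1427],
       [ 0.    ,  0.    ,  0.    ,  1.    ]])}
```

View pics/top0.png

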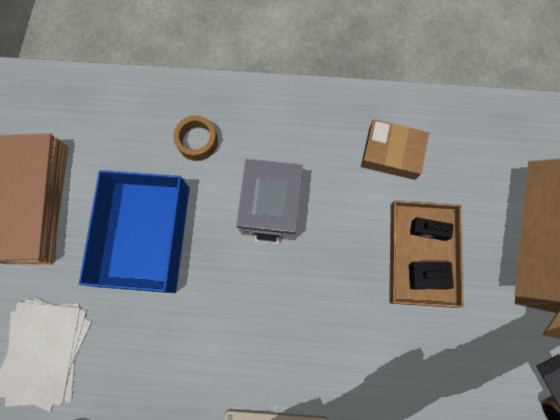

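View pics/scene0.png

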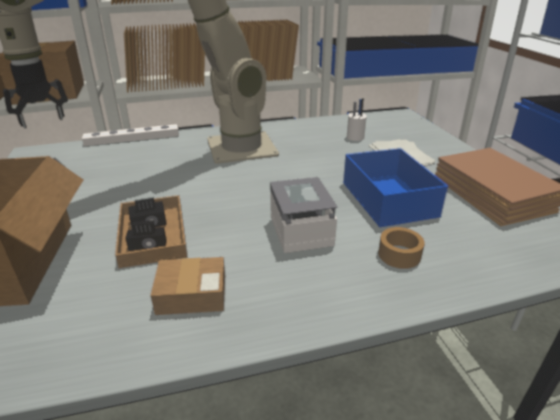

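The top view shows the printer at (270,197) with its tab at (267,238) facing the robot. The blue crate is at (135,232), the tray at (427,253) with the wide spare at (431,275) and the narrow one at (431,229), the parcel at (396,148) and the tape at (196,138).

Run:
```python
from h import *
for n in ["top0","scene0"]:
    P=np.load(n+".npy").reshape(-1,3)
    def box(name,c,r,z0,z1):
        m=(np.hypot(P[:,0]-c[0],P[:,1]-c[1])<r)&(P[:,2]>z0)&(P[:,2]<z1)
        q=P[m]
        if len(q)<10: print(n,name,len(q));return
        (cx,cy),(w,h),a=cv2.minAreaRect((q[:,:2]*1000).astype(np.float32))
        print(n,name,len(q),"c",round(cx),round(cy),"size",round(w),round(h),"ang",round(a,1),"z",np.percentile(q[:,2],[5,50,95]))
    box("cover",(0.585,.05),.12,.10,.14)
    box("tab",(0.49,.05),.03,.055,.08)
    box("fresh",(0.437,-.33),.06,.03,.056)
    box("freshfin",(0.437,-.33),.06,.062,.1)
    box("narrow",(0.545,-.33),.055,.03,.056)
    box("narrowfin",(0.545,-.33),.055,.062,.1)
    box("bin",(0.5,.36),.2,.085,.12)
    box("tray",(0.49,-.33),.16,.034,.045)
    box("table",(0.4,.05),.06,-.05,.05)
```

```text
top0 cover 4065 c 584 48 size 130 157 ang 87.7 z [0.1116 0.1147 0.1177]
top0 tab 139 c 495 48 size 16 49 ang 0.7 z [0.06   0.0716 0.0749]
top0 fresh 934 c 438 -334 size 59 92 ang 4.1 z [0.0429 0.0478 0.0509]
top0 freshfin 166 c 437 -334 size 14 50 ang 2.5 z [0.0686 0.0756 0.0787]
top0 narrow 475 c 548 -337 size 91 38 ang 82.9 z [0.0353 0.0474 0.0511]
top0 narrowfin 165 c 548 -336 size 50 16 ang 86.0 z [0.0667 0.0753 0.079 ]
top0 bin 1412 c 489 350 size 192 261 ang 89.6 z [0.0866 0.0969 0.1009]
top0 tray 1015 c 490 -325 size 241 162 ang 0.3 z [0.035  0.0388 0.0446]
top0 table 2034 c 400 51 size 119 118 ang 48.4 z [-0.0047 -0.0012  0.0021]
scene0 cover 1827 c 587 47 size 132 159 ang 87.7 z [0.1137 0.1162 0.1179]
scene0 tab 0
scene0 fresh 521 c 444 -334 size 64 90 ang 4.3 z [0.0328 0.0484 0.0519]
scene0 freshfin 145 c 443 -334 size 18 48 ang 4.3 z [0.0631 0.0731 0.0785]
scene0 narrow 498 c 554 -337 size 89 39 ang 83.7 z [0.032  0.0473 0.0521]
scene0 narrowfin 176 c 553 -337 size 49 16 ang 81.6 z [0.0628 0.0737 0.078 ]
scene0 bin 1155 c 494 349 size 193 268 ang 89.9 z [0.086  0.094  0.1006]
scene0 tray 825 c 495 -326 size 247 162 ang 0.1 z [0.0347 0.0391 0.0435]
scene0 table 69 c 391 1 size 18 78 ang 76.3 z [-0.0015  0.0004  0.0023]
```

```bash
cat >> h.py <<'E'
def Rt(yaw,tilt=0):
    "yaw deg: world angle of tool x; tilt deg: tip leans toward tool y (forward when yaw=90)"
    return (R.from_euler('z',yaw,degrees=True)*R.from_euler('x',180,degrees=True)*R.from_euler('x',-tilt,degrees=True)).as_matrix()
def plan(p,Rm,T=None):
    T=tool() if T is None else T
    print("shift",(T[:3,:3].T@(np.array(p)-T[:3,3])).round(4),"rv",np.degrees(R.from_matrix(T[:3,:3].T@Rm).as_rotvec()).round(2))
E
python3 - <<'E'
from h import *
print(Rt(90,25))
plan((.445,.055,.12),Rt(88,25))
plan((.445,.055,.12),Rt(88,0))
E
```

```text
[[ 0.      0.9063  0.4226]
 [ 1.     -0.     -0.    ]
 [ 0.      0.4226 -0.9063]]
shift [-0.4947 -0.429   0.1113] rv [  -7.7    33.44 -150.83]
shift [-0.4947 -0.429   0.1113] rv [   0.01    0.   -154.06]
```

Request:
servo_tool:
  motion:
    - [0, -0.495, -0.429, 0.06, -7.7, 33.4, -150.8]
    - [0, -0.495, -0.429, 0.06, -7.7, 33.4, -150.8]
    - [0, -0.495, -0.429, 0.06, -7.7, 33.4, -150.8]
    - [0, -0.495, -0.429, 0.06, -7.7, 33.4, -150.8]
    - [0, -0.495, -0.429, 0.06, -7.7, 33.4, -150.8]
    - [0, -0.495, -0.429, 0.06, -7.7, 33.4, -150.8]
    - [0, -0.495, -0.429, 0.111, -7.7, 33.4, -150.8]
    - [0, -0.495, -0.429, 0.111, -7.7, 33.4, -150.8]
    - [0, -0.495, -0.429, 0.111, -7.7, 33.4, -150.8]
    - [0, -0.495, -0.429, 0.111, -7.7, 33.4, -150.8]
    - [0, -0.495, -0.429, 0.111, -7.7, 33.4, -150.8]
    - [0, -0.495, -0.429, 0.111, -7.7, 33.4, -150.8]
    - [0, -0.495, -0.429, 0.111, -7.7, 33.4, -150.8]
    - [0, -0.495, -0.429, 0.111, -7.7, 33.4, -150.8]
    - [0, -0.495, -0.429, 0.111, -7.7, 33.4, -150.8]
    - [0, -0.495, -0.429, 0.111, -7.7, 33.4, -150.8]
    - [0, -0.495, -0.429, 0.111, -7.7, 33.4, -150.8]

```text
clock: 3.22
position: [0.445, 0.0554, 0.1205]
ee_rot: [0.703, 0.677, 0.15, 0.156]
ft_force: [0.6, -0.1, -0.6]
grip_width: 0.001
```

Run:
```python
from h import *
o=monitor.get_obs(); print(o["clock"],o["joint_pos"],o["position"],tool()[:3,:3])
im,d,P,T=snap("wrist"); cv2.imwrite("pics/w1.png",im); np.save("w1.npy",P)
print(find("wrist","tab_face",T)[:2],find("wrist","cover_lip",T)[:2])
q=P[d>0]; 
def box(name,m):
    s=q[m]; (cx,cy),(w,h),a=cv2.minAreaRect((s[:,:2]*1000).astype(np.float32)); print(name,len(s),cx,cy,w,h,a,s.min(0),s.max(0))
box("top",(abs(q[:,1]-.05)<.12)&(q[:,2]>.105)&(q[:,2]<.13)&(q[:,0]>.48)&(q[:,0]<.7))
box("tab",(abs(q[:,1]-.05)<.04)&(q[:,2]>.054)&(q[:,2]<.073)&(q[:,0]>.47)&(q[:,0]<.498))
```

```text
3.225 [ 0.3383 -0.2523 -0.6089  2.3561 -0.0166  0.5774  1.2598] [0.445  0.0554 0.1205] [[ 0.037   0.9057  0.4222]
 [ 0.9993 -0.0336 -0.0154]
 [ 0.0003  0.4225 -0.9064]]
[(0.71, array([0.4884, 0.0514, 0.0674]))] [(0.85, array([0.5096, 0.0477, 0.1014]))]
top 1047 562.1756591796875 48.72064208984375 129.36151123046875 114.41009521484375 88.12263488769531 [ 0.5031 -0.0142  0.105 ] [0.6194 0.1151 0.1166]
tab 1355 492.06304931640625 51.070838928222656 43.99199676513672 7.925867080688477 86.79833984375 [0.4881 0.0291 0.054 ] [0.4972 0.073  0.073 ]
```

View pics/w1.png

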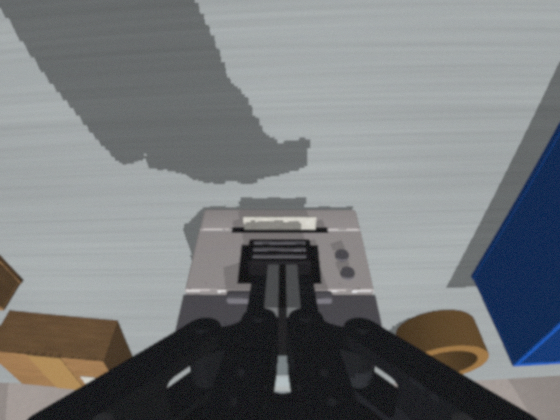

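The wrist view is inverted, with the printer's front facing up. It shows the tab at (282,252), the label slot at (280,225) and the shut fingers below centre. The tab face is at (0.4885, 0.051, 0.063), which agrees with the printer centre at about (0.585, 0.047) and a yaw of -2.3°.

Request:
servo_tool:
  motion:
    - [0, -0.0036, -0.0128, 0.0629, 0, 0, 0]
    - [0, -0.0036, -0.0128, 0.0629, 0, 0, 0]
    - [0, -0.0036, 0.004, 0.0707, 0, 0, 0]
    - [0, -0.0036, 0.004, 0.0707, 0, 0, 0]
    - [0, -0.0036, 0.0067, 0.072, 0, 0, 0]
    - [0, -0.0036, 0.0067, 0.072, 0, 0, 0]

```text
clock: 4.12
position: [0.4812, 0.0502, 0.0587]
ee_rot: [0.702, 0.678, 0.15, 0.156]
ft_force: [-0.2, 0.2, 0.2]
grip_width: -0.0
```

Request:
servo_tool:
  motion:
    - [0, 0, 0.0027, 0.0013, 0, 0, 0]
    - [0, 0, 0.0054, 0.0025, 0, 0, 0]
    - [0, 0, 0.0054, 0.0025, 0, 0, 0]

```text
clock: 4.5
position: [0.487, 0.05, 0.0577]
ee_rot: [0.703, 0.678, 0.15, 0.155]
ft_force: [-5.0, 0.6, 3.1]
grip_width: -0.002
```

Request:
servo_tool:
  motion:
    - [0, 0, 0.0018, 0.0008, 0, 0, 0]
    - [0, 0, 0.0027, 0.0013, 0, 0, 0]
    - [0, 0, 0.0027, 0.0013, 0, 0, 0]

```text
clock: 4.88
position: [0.4899, 0.0499, 0.0576]
ee_rot: [0.703, 0.678, 0.15, 0.155]
ft_force: [-5.8, -0.3, 3.4]
grip_width: -0.003
```

Run:
```python
from h import *
im,d,P,T=snap("scene"); print(find("scene","cover_lip",T)[:2])
q=P.reshape(-1,3); m=(abs(q[:,1]-.048)<.05)&(abs(q[:,0]-.585)<.09)&(q[:,2]>.1)
s=q[m]
for x in np.arange(.51,.66,.02):
    t=s[abs(s[:,0]-x)<.01]; print(round(x,2),len(t),np.percentile(t[:,2],[10,50,90]) if len(t) else "")
print(monitor.get_obs()["ft_force"])
```

```text
[(0.69, array([0.6012, 0.041 , 0.1279]))]
0.51 8 [0.1524 0.1531 0.1539]
0.53 203 [0.149  0.1517 0.1541]
0.55 228 [0.1432 0.1461 0.1488]
0.57 231 [0.138  0.1405 0.143 ]
0.59 235 [0.1328 0.1351 0.1379]
0.61 249 [0.1276 0.1299 0.1328]
0.63 251 [0.1231 0.125  0.1274]
0.65 263 [0.1177 0.1203 0.1228]
[-5.4567  0.0419  3.4499]
```

The cover has sprung up to about 0.25 rad (its slope in the depth data is 0.27). To open it I need a finger under its right-hand edge, leaning in sideways. I'll fit a quick kinematic model first to check that the arm can reach that.

```bash
cat > kin.py <<'E'
from h import *
import itertools
from scipy.optimize import least_squares
LO=np.array([-2.6,-.5,-1.47,.16,-1.27,.06,-2.6]);HI=np.array([2.6,2.12,1.34,2.42,4.41,2.06,2.6])
def fk(q,g,s):
    h,L1,L2,L3,a,b,c0=g
    r=lambda ax,t: R.from_euler(ax,t).as_matrix()
    M=r('z',s[0]*q[0]+c0)@r('y',q[1])@r('z',s[1]*q[2]); p=np.array([0,0,h])+M@np.array([a,0,L1])
    M=M@r('y',q[3]); p=p+M@np.array([b-a,0,0])
    M=M@r('z',s[2]*q[4]); p=p+M@np.array([0,0,L2])
    M=M@r('y',q[5]); p=p+M@np.array([-b*0,0,0]); M=M@r('z',s[3]*q[6]); p=p+M@np.array([0,0,L3])
    return p,M
E
python3 - <<'E'
from kin import *
o=monitor.get_obs()
D=[(np.array([1.1304,.3322,-.0647,1.4601,.0216,1.3499,-.0885]),np.array([.2536,-.5713,.2313]),R.from_quat([.8384,-.5451,0,0]).as_matrix()),
(np.array([.3383,-.2523,-.6089,2.3561,-.0166,.5774,1.2598]),np.array([.445,.0554,.1205]),np.array([[.037,.9057,.4222],[.9993,-.0336,-.0154],[.0003,.4225,-.9064]])),
(o["joint_pos"],o["position"],R.from_quat(o["ee_rot"]).as_matrix())]
best=[]
for s in itertools.product([1,-1],repeat=4):
  for c0 in [0,np.pi/2]:
    for flip in [0]:
      f=lambda g:np.concatenate([np.r_[fk(q,g,s)[0]-p,.3*(fk(q,g,s)[1]-M).ravel()] for q,p,M in D])
      r=least_squares(f,[.33,.4,.4,.3,0,0,c0]); best.append((r.cost,s,r.x,f(r.x)))
best.sort(key=lambda b:b[0])
for b in best[:3]: print(b[0],b[1],b[2]); 
print(best[0][3].reshape(3,-1)); print(o["joint_pos"],o["clock"])
json.dump([list(best[0][2]),list(best[0][1])],open("kin.json","w"))
E
```

```text
0.10317813315745242 (1, 1, 1, 1) [-0.3281 -1.2354 -0.5005 -0.3043  0.025  -1.3254  0.5066]
0.10317813317832064 (1, 1, 1, 1) [-0.3281 -1.2353 -0.5005 -0.3042  0.025  -1.3254  0.5065]
0.13181244624823604 (-1, -1, -1, -1) [-0.3807 -0.6562 -0.2946 -0.7528 -0.2107 -0.5628 -3.1597]
[[-0.256   0.0002 -0.0042 -0.0951 -0.0246  0.     -0.0246  0.0951  0.
  -0.     -0.      0.    ]
 [ 0.0304 -0.0014  0.0264 -0.1663 -0.039  -0.0181 -0.043   0.1507  0.0701
  -0.0002 -0.      0.    ]
 [-0.0401  0.0155 -0.0222 -0.1656 -0.0389 -0.0181 -0.0429  0.1501  0.0699
   0.0001 -0.      0.    ]]
[ 0.4485  0.0197 -0.7261  2.3166  0.3582  0.4168  0.9606] 4.975
```

```bash
sed -i "s/    return p,M/    return p,M@np.diag([-1,-1,1.])/" kin.py
python3 - <<'E'
from kin import *
o=monitor.get_obs()
D=[(np.array([1.1304,.3322,-.0647,1.4601,.0216,1.3499,-.0885]),np.array([.2536,-.5713,.2313]),R.from_quat([.8384,-.5451,0,0]).as_matrix()),
(np.array([.3383,-.2523,-.6089,2.3561,-.0166,.5774,1.2598]),np.array([.445,.0554,.1205]),np.array([[.037,.9057,.4222],[.9993,-.0336,-.0154],[.0003,.4225,-.9064]])),
(o["joint_pos"],o["position"],R.from_quat(o["ee_rot"]).as_matrix())]
best=[]
for s in itertools.product([1,-1],repeat=4):
      f=lambda g:np.concatenate([np.r_[fk(q,g,s)[0]-p,.3*(fk(q,g,s)[1]-M).ravel()] for q,p,M in D])
      r=least_squares(f,[.33,.4,.4,.3,0,0,0]); best.append((r.cost,s,r.x,f(r.x)))
best.sort(key=lambda b:b[0])
for b in best[:3]: print(b[0],b[1],b[2]); 
print(best[0][3].reshape(3,-1))
g,s=best[0][2],best[0][1]; json.dump([list(g),list(s)],open("kin.json","w"))
E
cat >> kin.py <<'E'
def load():
    g,s=json.load(open("kin.json")); return np.array(g),s
def ik(p,Rm,q0,n=30):
    g,s=load(); rng=np.random.default_rng(0); out=[]
    for i in range(n):
        x0=np.clip(q0 if i==0 else q0+rng.normal(0,.7,7),LO+.02,HI-.02)
        def f(q):
            P,M=fk(q,g,s); return np.r_[10*(P-p),3*R.from_matrix(M.T@Rm).as_rotvec(),.01*(q-q0)]
        r=least_squares(f,x0,bounds=(LO+.01,HI-.01)); P,M=fk(r.x,g,s)
        out.append((r.cost,np.linalg.norm(P-p)*1e3,np.degrees(np.linalg.norm(R.from_matrix(M.T@Rm).as_rotvec())),r.x))
    return min(out,key=lambda t:t[0])
E
```

```text
0.0007154079065116236 (-1, -1, -1, -1) [ 0.4254  0.5236  0.5269  0.5039 -0.0438  0.0423 -0.0339]
0.05129088841553002 (-1, -1, 1, -1) [ 0.1108  0.077   0.4669 -0.1564  0.1424  0.0992 -0.006 ]
0.21582613365948558 (-1, 1, -1, -1) [ 0.5722 -0.4722  0.4647 -0.3492  0.2071  0.2902  0.7499]
[[ 0.022   0.0111  0.0001 -0.0094 -0.004   0.     -0.004   0.0094 -0.
   0.     -0.      0.    ]
 [ 0.0003  0.0032 -0.0096  0.0101 -0.0005 -0.0002 -0.0005 -0.0092 -0.0043
   0.     -0.      0.    ]
 [ 0.0001  0.003   0.0095  0.0101 -0.0005 -0.0002 -0.0005 -0.0092 -0.0043
   0.     -0.      0.    ]]
```

```bash
cat > kin2.py <<'E'
from kin import *
S=[-1]*4
def fk(q,g,s=S):
    h,L1,L2,L3,a,b,c=g
    r=lambda ax,t: R.from_euler(ax,t).as_matrix()
    M=r('z',-q[0])@r('y',q[1])@r('z',-q[2]); p=np.array([0,0,h])+M@np.array([a,0,L1])
    M=M@r('y',q[3]); p=p+M@np.array([b,0,0]); M=M@r('z',-q[4]); p=p+M@np.array([0,0,L2])
    M=M@r('y',q[5]); p=p+M@np.array([c,0,0]); M=M@r('z',-q[6]); p=p+M@np.array([0,0,L3])
    return p,M@np.diag([-1,-1,1.])
import kin; kin.fk=fk
E
python3 - <<'E'
from kin2 import *
o=monitor.get_obs()
D=[(np.array([1.1304,.3322,-.0647,1.4601,.0216,1.3499,-.0885]),np.array([.2536,-.5713,.2313])),
(np.array([.3383,-.2523,-.6089,2.3561,-.0166,.5774,1.2598]),np.array([.445,.0554,.1205])),
(o["joint_pos"],o["position"])]
f=lambda g:np.concatenate([(fk(q,g)[0]-p) for q,p in D]+[1e-3*(g-np.array([.33,.35,.35,.3,0,0,0]))])
r=least_squares(f,[.33,.35,.35,.3,0,0,0]); g=r.x; print(g); print(f(g)[:9]*1e3)
json.dump([list(g),S],open("kin.json","w"))
q0=o["joint_pos"]
for tilt in (50,60,70):
  for yaw,sg in ((0,-1),(180,1)):
    for p in ([.508,-.07,.11],[.508,0,.10],[.62,0,.25],[.674,.0,.24]):
        c,e,a,q=ik(np.array(p),Rt(yaw,sg*tilt),q0,12); print(tilt,yaw,p,round(e,1),round(a,1),q)
E
```

```text
[ 0.5095  0.5338  0.5488  0.5407 -0.0003  0.1244  0.0588]
[40.7966 22.3045  0.6797 -0.1549  7.7171 -7.3271  0.4616 -3.5827  6.6472]
50 0 [0.508, -0.07, 0.11] 0.0 0.0 [ 1.113   0.9148 -0.4971  1.3995 -0.2582  1.4931  0.7715]
50 0 [0.508, 0, 0.1] 0.0 0.0 [ 1.0746  0.8862 -0.5184  1.5075 -0.29    1.3857  0.7501]
50 0 [0.62, 0, 0.25] 0.0 0.0 [ 0.9824  0.8015 -0.6028  1.2798 -0.3467  1.5849  0.5137]
50 0 [0.674, 0.0, 0.24] 0.0 0.0 [ 0.9263  0.8874 -0.6233  1.1537 -0.3137  1.599   0.4572]
50 180 [0.508, -0.07, 0.11] 63.8 32.0 [ 1.425   1.2838 -1.46    1.6619  0.7567  1.3595  2.59  ]
50 180 [0.508, 0, 0.1] 58.3 27.3 [ 1.4042  1.3129 -1.46    1.7415  0.7684  1.2646  2.59  ]
50 180 [0.62, 0, 0.25] 46.1 29.5 [ 1.1965  1.113  -1.46    1.351   0.4764  1.5243  2.59  ]
50 180 [0.674, 0.0, 0.24] 45.2 29.0 [ 1.1537  1.1372 -1.46    1.3048  0.5195  1.4878  2.59  ]
60 0 [0.508, -0.07, 0.11] 0.0 0.0 [ 1.1534  1.0852 -0.5114  1.2808 -0.2742  1.6124  0.8094]
60 0 [0.508, 0, 0.1] 0.0 0.0 [ 1.122   1.0592 -0.5262  1.3972 -0.3032  1.4986  0.8041]
60 0 [0.62, 0, 0.25] 0.0 0.0 [ 1.0338  0.9565 -0.6294  1.2114
[... 515 characters left out ...]
.0 0.0 [ 1.1766  1.2569 -0.5279  1.1545 -0.2909  1.7363  0.8284]
70 0 [0.508, 0, 0.1] 0.0 0.0 [ 1.1498  1.2333 -0.5345  1.2772 -0.3163  1.6186  0.8381]
70 0 [0.62, 0, 0.25] 0.0 0.0 [ 1.0662  1.116  -0.6538  1.1352 -0.4103  1.735   0.5918]
70 0 [0.674, 0.0, 0.24] 0.0 0.0 [ 1.0066  1.1936 -0.687   0.9994 -0.3884  1.7545  0.5311]
70 180 [0.508, -0.07, 0.11] 69.4 41.7 [ 1.6185  1.5857 -1.46    1.5767  0.6771  1.4529  2.59  ]
70 180 [0.508, 0, 0.1] 70.2 37.1 [ 1.6504  1.6616 -1.46    1.7265  0.765   1.3161  2.59  ]
70 180 [0.62, 0, 0.25] 46.6 37.7 [ 1.3278  1.3656 -1.46    1.2986  0.3567  1.5662  2.59  ]
70 180 [0.674, 0.0, 0.24] 48.3 37.6 [ 1.2702  1.3639 -1.46    1.2431  0.3818  1.5306  2.59  ]
```

Run:
```python
from kin2 import *
T=tool(); A=T[:3,3]+[-.035,0.0015,.0]
plan(A,T[:3,:3],T)
plan([.43,-.05,.15],Rt(-2.3,-60),T)
plan([.48,-.115,.165],Rt(-2.3,-60),T)
```

```text
shift [ 0.0002 -0.0318 -0.0148] rv [0. 0. 0.]
shift [-0.102  -0.0121 -0.1075] rv [65.44 29.32 92.81]
shift [-0.1652  0.0416 -0.099 ] rv [65.44 29.32 92.81]
```

Request:
servo_tool:
  motion:
    - [0, 0, -0.032, -0.015, 0, 0, 0]
    - [0, -0.05, -0.012, -0.1, 0, 0, 0]
    - [0, -0.102, -0.012, -0.107, 65.4, 29.3, 92.8]
    - [0, -0.102, -0.012, -0.107, 65.4, 29.3, 92.8]
    - [0, -0.165, 0.02, -0.105, 65.4, 29.3, 92.8]
    - [0, -0.165, 0.042, -0.099, 65.4, 29.3, 92.8]
    - [0, -0.165, 0.042, -0.099, 65.4, 29.3, 92.8]
    - [0, -0.165, 0.042, -0.099, 65.4, 29.3, 92.8]
    - [0, -0.165, 0.042, -0.099, 65.4, 29.3, 92.8]
    - [0, -0.165, 0.042, -0.099, 65.4, 29.3, 92.8]
    - [0, -0.165, 0.042, -0.099, 65.4, 29.3, 92.8]
    - [0, -0.165, 0.042, -0.099, 65.4, 29.3, 92.8]
    - [0, -0.165, 0.042, -0.099, 65.4, 29.3, 92.8]
    - [0, -0.165, 0.042, -0.099, 65.4, 29.3, 92.8]
    - [0, -0.165, 0.042, -0.099, 65.4, 29.3, 92.8]

```text
clock: 6.85
position: [0.481, -0.1146, 0.1655]
ee_rot: [0.867, -0.015, 0.011, -0.499]
ft_force: [-0.2, 0.3, -0.4]
grip_width: 0.003
```

Run:
```python
from kin2 import *
T=tool(); print(T, monitor.get_obs()["joint_pos"]);Rm=Rt(-2.3,-60)
plan([.526,-.074,.138],Rm,T)
plan([.526,.004,.0927],Rm,T)
```

```text
[[ 0.9993 -0.0152  0.0342  0.481 ]
 [-0.0372 -0.5022  0.8639 -0.1146]
 [ 0.004  -0.8646 -0.5025  0.1655]
 [ 0.      0.      0.      1.    ]] [ 0.7383  0.5582 -0.1177  1.6737 -0.7511  1.6225  0.8332]
shift [0.0433 0.0027 0.0504] rv [0.16 0.03 0.28]
shift [0.0402 0.0027 0.1406] rv [0.16 0.03 0.28]
```

Request:
servo_tool:
  motion:
    - [0, 0.043, 0.003, 0.05, 0, 0, 0]
    - [0, 0.043, 0.003, 0.05, 0, 0, 0]
    - [0, 0.041, 0.003, 0.1, 0, 0, 0]
    - [0, 0.04, 0.003, 0.14, 0, 0, 0]
    - [0, 0.04, 0.003, 0.14, 0, 0, 0]

```text
clock: 7.48
position: [0.5245, 0.0069, 0.0929]
ee_rot: [0.866, -0.014, 0.009, -0.5]
ft_force: [-0.5, -0.1, -1.2]
grip_width: -0.002
```

Run:
```python
from kin2 import *
T=tool(); print(T[:3,3], monitor.get_obs()["ft_force"])
im,d=eyes.camera("scene"); cv2.imwrite("pics/s2.png",cv2.resize(im[130:300,180:420],None,fx=3,fy=3))
Rm=Rt(-2.3,-60); p0=T[:3,3]; hx,hz=.657,.09
r=.131
for ph in (.25,.4,.6,.8,1.0,1.2,1.4,1.6,1.7):
    # contact edge height incl. slope correction fades out as edge turns vertical
    d=.017+.011*np.cos(ph)+.002   # below the underside plane
    x=hx-r*np.cos(ph)-d*np.sin(ph); z=hz+r*np.sin(ph)-d*np.cos(ph)
    print(ph,np.round([x,z],3),end=" "); plan([x,p0[1],z],Rm,T)
```

```text
[0.5245 0.0069 0.0929] [-0.4625 -0.093  -1.2392]
0.25 [0.523 0.094] shift [-0.0018 -0.0007 -0.0005] rv [-0.01  0.29  0.3 ]
0.4 [0.525 0.114] shift [ 0.0005 -0.0185 -0.0106] rv [-0.01  0.29  0.3 ]
0.6 [0.533 0.141] shift [ 0.0086 -0.0416 -0.0237] rv [-0.01  0.29  0.3 ]
0.8 [0.547 0.165] shift [ 0.0222 -0.0632 -0.0356] rv [-0.01  0.29  0.3 ]
1.0 [0.565 0.187] shift [ 0.0409 -0.0819 -0.0457] rv [-0.01  0.29  0.3 ]
1.2 [0.588 0.204] shift [ 0.0638 -0.097  -0.0536] rv [-0.01  0.29  0.3 ]
1.4 [0.614 0.216] shift [ 0.0899 -0.1076 -0.0587] rv [-0.01  0.29  0.3 ]
1.6 [0.642 0.221] shift [ 0.1178 -0.1131 -0.0608] rv [-0.01  0.29  0.3 ]
1.7 [0.656 0.222] shift [ 0.1321 -0.1139 -0.0607] rv [-0.01  0.29  0.3 ]
```

View pics/s2.png

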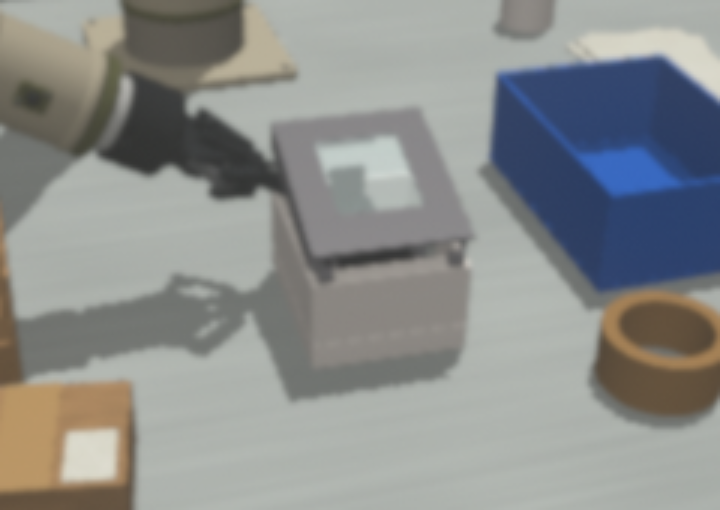

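The view from behind shows the cover tilted up on the printer, with the shut fingers reaching in under its right edge at about (285,185) in the crop. Now I'll swing it open along the arc.

Request:
servo_tool:
  motion:
    - [0, 0, -0.009, -0.005, 0, 0, 0]
    - [0, 0.0005, -0.0185, -0.0106, 0, 0, 0]
    - [0, 0.004, -0.03, -0.017, 0, 0, 0]
    - [0, 0.0086, -0.0416, -0.0237, 0, 0, 0]
    - [0, 0.015, -0.053, -0.03, 0, 0, 0]
    - [0, 0.0222, -0.0632, -0.0356, 0, 0, 0]
    - [0, 0.031, -0.073, -0.041, 0, 0, 0]
    - [0, 0.041, -0.082, -0.0457, 0, 0, 0]

```text
clock: 8.52
position: [0.5669, 0.0032, 0.1873]
ee_rot: [0.866, -0.017, 0.01, -0.5]
ft_force: [-0.8, -0.7, -1.1]
grip_width: -0.004
```

Run:
```python
from kin2 import *
T=tool(); print(T[:3,3], monitor.get_obs()["ft_force"])
im,d,P,_=snap("scene"); cv2.imwrite("pics/s3.png",cv2.resize(im[100:300,180:420],None,fx=3,fy=3))
q=P.reshape(-1,3); m=(q[:,1]>.06)&(q[:,1]<.11)&(abs(q[:,0]-.585)<.12)&(q[:,2]>.11); s=q[m]
print(len(s), np.degrees(0), [ (round(z,2),np.round(np.median(s[abs(s[:,2]-z)<.01,0]),3)) for z in np.arange(.12,.27,.02) if (abs(s[:,2]-z)<.01).any()])
```

```text
[0.5669 0.0032 0.1873] [-0.7727 -0.6809 -1.1283]
1316 0.0 [(np.float64(0.12), np.float64(0.675)), (np.float64(0.14), np.float64(0.662)), (np.float64(0.16), np.float64(0.648)), (np.float64(0.18), np.float64(0.636)), (np.float64(0.2), np.float64(0.622)), (np.float64(0.22), np.float64(0.609)), (np.float64(0.24), np.float64(0.602))]
```

Request:
servo_tool:
  motion:
    - [0, 0.011, -0.008, -0.004, 0, 0, 0]
    - [0, 0.023, -0.015, -0.008, 0, 0, 0]
    - [0, 0.036, -0.021, -0.011, 0, 0, 0]
    - [0, 0.049, -0.0256, -0.013, 0, 0, 0]
    - [0, 0.063, -0.029, -0.014, 0, 0, 0]
    - [0, 0.077, -0.031, -0.015, 0, 0, 0]
    - [0, 0.091, -0.032, -0.015, 0, 0, 0]
    - [0, 0.091, -0.032, -0.015, 0, 0, 0]

```text
clock: 9.57
position: [0.658, 0.003, 0.222]
ee_rot: [0.866, -0.017, 0.01, -0.5]
ft_force: [-0.1, -0.2, -0.3]
grip_width: 0.003
```

Run:
```python
from kin2 import *
T=tool(); print(T[:3,3], monitor.get_obs()["ft_force"])
im,d,P,_=snap("top"); 
q=P.reshape(-1,3); m=(q[:,1]>.03)&(q[:,1]<.11)&(abs(q[:,0]-.63)<.12)&(q[:,2]>.13); s=q[m]
print(len(s), [ (round(z,2),np.round(np.percentile(s[abs(s[:,2]-z)<.01,0],[5,50,95]),3)) for z in np.arange(.12,.29,.02) if (abs(s[:,2]-z)<.01).any()])
print(find("top","spent")[:2])
m=(abs(q[:,1]-.048)<.05)&(abs(q[:,0]-.585)<.06)&(q[:,2]>.04)&(q[:,2]<.12)
for z0,z1 in((.068,.08),(.092,.115)):
    t=q[m&(q[:,2]>z0)&(q[:,2]<z1)]; print(len(t))
    if len(t)>5: print(cv2.minAreaRect((t[:,:2]*1000).astype(np.float32)),np.median(t[:,2]))
cv2.imwrite("pics/t3.png",cv2.resize(im[90:310,60:480],None,fx=1.9,fy=1.9))
```

```text
[0.658 0.003 0.222] [-0.1215 -0.2472 -0.2817]
1210 [(np.float64(0.14), array([0.671, 0.694, 0.697])), (np.float64(0.16), array([0.679, 0.699, 0.702])), (np.float64(0.18), array([0.682, 0.703, 0.706])), (np.float64(0.2), array([0.683, 0.705, 0.708])), (np.float64(0.22), array([0.686, 0.69 , 0.695])), (np.float64(0.24), array([0.69 , 0.702, 0.716]))]
[(0.85, array([0.5816, 0.0493, 0.0749]))]
845
((595.9857788085938, 49.07086181640625), (97.32736206054688, 100.01673889160156), 88.01405334472656) 0.07262299622270119
161
((583.1207885742188, 51.75764465332031), (105.69709014892578, 48.65850830078125), 27.693593978881836) 0.10034074602351006
```

View pics/t3.png

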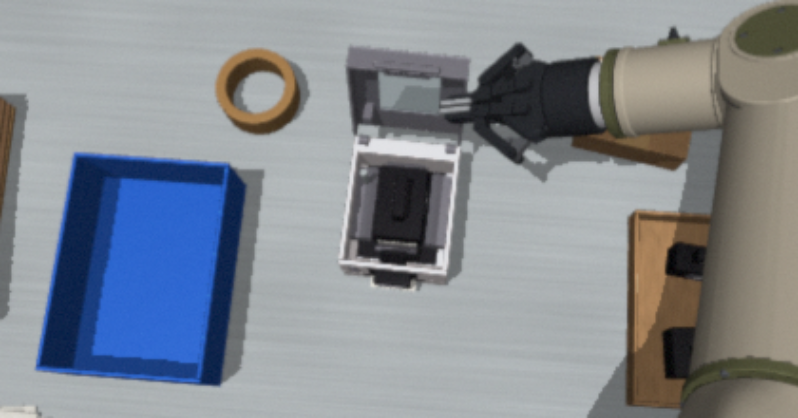

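The top view shows the cover fully open, at about (408,90) in the crop, with the spent cartridge and its fin in the bay at (402,205). The depth slope gives about 1.77 rad.

Run:
```python
from kin2 import *
T=tool(); 
plan([.56,-.06,.26],Rt(-2.3,-60),T)
plan([.565,.048,.22],Rt(87.7,0),T)
q=np.array(monitor.get_obs()["joint_pos"]);print(q)
```

```text
shift [-0.0946  0.0001 -0.0766] rv [0.02 0.01 0.05]
shift [-0.0939 -0.0194  0.037 ] rv [-46.69 -46.72 -80.89]
[ 0.5041  0.6596 -0.2073  1.3821 -0.8605  1.5327  0.5099]
```

Request:
servo_tool:
  motion:
    - [0.5, -0.05, 0, -0.02, 0, 0, 0]
    - [0.5, -0.095, 0, -0.077, 0, 0, 0]
    - [0.5, -0.094, -0.019, -0.02, -46.7, -46.7, -80.9]
    - [0.5, -0.094, -0.019, 0.037, -46.7, -46.7, -80.9]
    - [0.5, -0.094, -0.019, 0.037, -46.7, -46.7, -80.9]
    - [0.5, -0.094, -0.019, 0.037, -46.7, -46.7, -80.9]
    - [0.5, -0.094, -0.019, 0.037, -46.7, -46.7, -80.9]
    - [0.5, -0.094, -0.019, 0.037, -46.7, -46.7, -80.9]
    - [0.5, -0.094, -0.019, 0.037, -46.7, -46.7, -80.9]
    - [0.5, -0.094, -0.019, 0.037, -46.7, -46.7, -80.9]
    - [0.5, -0.094, -0.019, 0.037, -46.7, -46.7, -80.9]
    - [0.5, -0.094, -0.019, 0.037, -46.7, -46.7, -80.9]
    - [0.5, -0.094, -0.019, 0.037, -46.7, -46.7, -80.9]
    - [0.5, -0.094, -0.019, 0.037, -46.7, -46.7, -80.9]

```text
clock: 11.42
position: [0.5649, 0.0468, 0.2197]
ee_rot: [0.723, 0.691, -0.0, -0.001]
ft_force: [-1.1, -0.9, 0.3]
grip_width: 0.5
```

Run:
```python
from kin2 import *
im,d,P,T=snap("wrist"); cv2.imwrite("pics/w4.png",im); np.save("w4.npy",P); print(T[:3,3],T[:3,0],T[:3,2])
print(find("wrist","spent",T)[:2])
q=P[d>0]; c=(abs(q[:,1]-.048)<.045)&(abs(q[:,0]-.58)<.06)
for n,z0,z1 in(("fin",.094,.108),("block",.066,.08)):
    t=q[c&(q[:,2]>z0)&(q[:,2]<z1)]; 
    print(n,len(t),cv2.minAreaRect((t[:,:2]*1000).astype(np.float32)) if len(t)>5 else "",np.median(t,0), np.percentile(t,[3,97],axis=0))
```

```text
[0.5649 0.0468 0.2197] [0.0441 0.999  0.0007] [-0.0007  0.0007 -1.    ]
[(0.76, array([0.5801, 0.0478, 0.0728]))]
fin 1416 ((571.0089721679688, 63.78386306762695), (105.1437759399414, 52.820194244384766), 3.5342700481414795) [0.581  0.0482 0.1022] [[0.5207 0.0379 0.0976]
 [0.616  0.0896 0.1061]]
block 5083 ((592.4112548828125, 55.33383560180664), (76.53728485107422, 90.20958709716797), 88.1944808959961) [0.5839 0.0483 0.074 ] [[0.5481 0.0193 0.0714]
 [0.6336 0.0762 0.0753]]
```

View pics/w4.png

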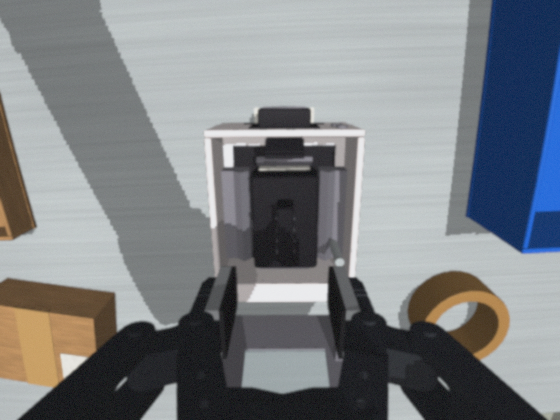

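The wrist view shows the bay with the spent cartridge at about (285,215) and its fin at (284,220). The spring pin is at (338,262) and the latch at (285,150).

Run:
```python
from kin2 import *
q=np.load("w4.npy").reshape(-1,3)
for n,y0,z0,z1 in(("fin",.016,.096,.108),("block",.034,.070,.079)):
    t=q[(abs(q[:,1]-.048)<y0)&(q[:,2]>z0)&(q[:,2]<z1)&(abs(q[:,0]-.59)<.054)]
    h,e=np.histogram(t[:,0],np.arange(.53,.65,.005)); print(n,len(t),cv2.minAreaRect((t[:,:2]*1000).astype(np.float32)),dict(zip(e.round(3),h)))
T=tool(); plan([.585,.0475,.079],Rt(87.7,0),T); plan([.585,.0475,.11],Rt(87.7,0),T)
```

```text
fin 961 ((592.0839233398438, 47.39009094238281), (14.538910865783691, 50.089473724365234), 87.92662811279297) {np.float64(0.53): np.int64(0), np.float64(0.535): np.int64(0), np.float64(0.54): np.int64(0), np.float64(0.545): np.int64(0), np.float64(0.55): np.int64(0), np.float64(0.555): np.int64(0), np.float64(0.56): np.int64(0), np.float64(0.565): np.int64(87), np.float64(0.57): np.int64(96), np.float64(0.575): np.int64(105), np.float64(0.58): np.int64(90), np.float64(0.585): np.int64(98), np.float64(0.59): np.int64(92), np.float64(0.595): np.int64(94), np.float64(0.6): np.int64(88), np.float64(0.605): np.int64(91), np.float64(0.61): np.int64(92), np.float64(0.615): np.int64(28), np.float64(0.62): np.int64(0), np.float64(0.625): np.int64(0), np.float64(0.63): np.int64(0), np.float64(0.635): np.int64(0), np.float64(0.64): np.int64(0)}
block 4967 ((592.1596069335938, 47.535560607910156), (60.14729690551758, 90.20906066894531), 88.17243194580078) {np.float64(0.53): np.int64(0), np.float64(0.535): np.int64(0), np.float64(0.54): np.int64(0), np.float64(0.545): np.int64(253), np.float64(0.55): np.int64(394), np.float64(0.555): np.int64(372), np.float64(0.56): np.int64(371), np.float64(0.565): np.int64(345), np.float64(0.57): np.int64(272), np.float64(0.575): np.int64(265), np.float64(0.58): np.int64(249), np.float64(0.585): np.int64(250), np.float64(0.59): np.int64(246), np.float64(0.595): np.int64(244), np.float64(0.6): np.int64(230), np.float64(0.605): np.int64(233), np.float64(0.61): np.int64(230), np.float64(0.615): np.int64(219), np.float64(0.62): np.int64(228), np.float64(0.625): np.int64(218), np.float64(0.63): np.int64(268), np.float64(0.635): np.int64(80), np.float64(0.64): np.int64(0)}
shift [0.0017 0.0199 0.1404] rv [-0.05 -0.03 -0.23]
shift [0.0018 0.0199 0.1094] rv [-0.05 -0.03 -0.23]
```

Request:
servo_tool:
  motion:
    - [0.5, 0.0016, 0.027, 0.03, 0, 0, 0]
    - [0.5, 0.0016, 0.027, 0.085, 0, 0, 0]
    - [0.5, 0.0016, 0.027, 0.12, 0, 0, 0]
    - [0.5, 0.0016, 0.027, 0.1404, 0, 0, 0]
    - [0.5, 0.0016, 0.027, 0.1404, 0, 0, 0]
    - [0, 0.0016, 0.027, 0.1404, 0, 0, 0]
    - [0, 0.0016, 0.027, 0.1404, 0, 0, 0]
    - [0, 0.0016, 0.027, 0.1404, 0, 0, 0]
    - [0, 0.0016, 0.027, 0.1404, 0, 0, 0]
    - [0, 0.0016, 0.027, 0.1404, 0, 0, 0]
  grip_force: 50

```text
clock: 12.78
position: [0.5931, 0.0483, 0.0807]
ee_rot: [0.721, 0.693, 0.001, 0.001]
ft_force: [-0.0, -0.8, 6.2]
grip_width: 0.152
```

Request:
servo_tool:
  motion:
    - [0, 0, 0, -0.03, 0, 0, 0]
    - [0, 0, 0, -0.07, 0, 0, 0]
    - [0, 0, -0.01, -0.12, 0, 0, 0]
    - [0, 0.02, -0.02, -0.14, 0, 0, 0]
    - [0, 0.07, -0.04, -0.14, 0, 0, 0]
    - [0, 0.125, -0.06, -0.14, 0, 0, 0]
    - [0, 0.18, -0.08, -0.14, 0, 0, 0]
    - [0, 0.235, -0.1, -0.13, 0, 0, 0]
    - [0, 0.28, -0.105, -0.11, 0, 0, 0]
    - [0, 0.298, -0.105, -0.08, 0, 0, 0]
    - [0, 0.298, -0.105, -0.04, 0, 0, 0]
    - [0, 0.298, -0.105, -0.01, 0, 0, 0]
    - [0, 0.298, -0.105, 0.01, 0, 0, 0]
    - [0, 0.298, -0.105, 0.01, 0, 0, 0]

```text
clock: 14.52
position: [0.4981, 0.3501, 0.0679]
ee_rot: [0.721, 0.693, -0.001, -0.0]
ft_force: [0.1, 0.3, -0.6]
grip_width: 0.152
```

Run:
```python
from kin2 import *
o=monitor.get_obs(); print(o["position"],o["grip_width"],o["ft_force"],o["joint_pos"])
im,d,P,_=snap("top"); q=P.reshape(-1,3)
print(find("top","spent")[:2], find("top","fresh")[:2],find("top","narrow")[:2])
for n,c,r,z0,z1 in (("fresh",(0.437,-.334),.06,.042,.056),("freshfin",(0.437,-.334),.04,.068,.085)):
    t=q[(np.hypot(q[:,0]-c[0],q[:,1]-c[1])<r)&(q[:,2]>z0)&(q[:,2]<z1)]
    print(n,len(t),cv2.minAreaRect((t[:,:2]*1000).astype(np.float32)))
```

```text
[0.4981 0.3501 0.0679] 0.15182634352807492 [ 0.0555  0.2951 -0.5528] [-0.2777  0.4918 -0.5206  1.6568  0.2711  1.0679  0.6515]
[] [(0.64, array([ 0.4317, -0.3253,  0.0497]))] [(0.92, array([ 0.5422, -0.3308,  0.0475]))]
fresh 898 ((437.75958251953125, -334.26995849609375), (59.18545150756836, 91.3562240600586), 3.826037645339966)
freshfin 159 ((437.5926513671875, -333.6251220703125), (13.545193672180176, 50.276824951171875), 4.075023651123047)
```

Request:
servo_tool:
  motion:
    - [0, 0, 0, 0.008, 0, 0, 0]
    - [0, 0, 0, 0.008, 0, 0, 0]
    - [0.5, 0, 0, 0.008, 0, 0, 0]
    - [0.5, 0, 0, 0.008, 0, 0, 0]
    - [0.5, 0, 0, 0.008, 0, 0, 0]
    - [0.5, 0, 0, -0.05, 0, 0, 0]
    - [0.5, 0, 0, -0.11, 0, 0, 0]
    - [0.5, -0.03, 0, -0.15, 0, 0, 0]

```text
clock: 15.72
position: [0.4975, 0.3225, 0.2224]
ee_rot: [0.72, 0.694, 0.002, -0.0]
ft_force: [0.9, -0.5, -0.0]
grip_width: 0.5
```

Run:
```python
from kin2 import *
T=tool(); print(T[:3,3]); plan([.425,-.334,.20],Rt(3.8,0),T); plan([.46,0,.22],Rt(3.8,0),T)
im,d,P,_=snap("top"); print(find("top","spent")[:2])
```

```text
[0.4975 0.3225 0.2224]
shift [-0.6588 -0.0483  0.0203] rv [-0.01 -0.24 84.09]
shift [-0.3237 -0.0256  0.0014] rv [-0.01 -0.24 84.09]
[(0.79, array([0.494 , 0.3369, 0.0493]))]
```

Request:
servo_tool:
  motion:
    - [0.5, -0.324, -0.026, 0, 0, 0, 84]
    - [0.5, -0.324, -0.026, 0, 0, 0, 84]
    - [0.5, -0.324, -0.026, 0, 0, 0, 84]
    - [0.5, -0.324, -0.026, 0, 0, 0, 84]
    - [0.5, -0.4, -0.03, 0, 0, 0, 84]
    - [0.5, -0.65, -0.036, 0.02, 0, 0, 84]
    - [0.5, -0.65, -0.036, 0.02, 0, 0, 84]
    - [0.5, -0.65, -0.036, 0.02, 0, 0, 84]
    - [0.5, -0.65, -0.036, 0.02, 0, 0, 84]
    - [0.5, -0.65, -0.036, 0.02, 0, 0, 84]
    - [0.5, -0.65, -0.036, 0.02, 0, 0, 84]
    - [0.5, -0.65, -0.036, 0.02, 0, 0, 84]
    - [0.5, -0.65, -0.036, 0.02, 0, 0, 84]

```text
clock: 17.45
position: [0.4361, -0.3264, 0.1988]
ee_rot: [0.999, 0.033, 0.0, -0.0]
ft_force: [0.8, -0.2, -0.5]
grip_width: 0.498
```

Run:
```python
from kin2 import *
im,d,P,T=snap("wrist"); print(T[:3,3],T[:3,0])
q=P[d>0]
for n,c,r,z0,z1 in (("fresh",(0.438,-.334),.06,.042,.056),("freshfin",(0.438,-.334),.035,.068,.085),("narrow",(0.548,-.337),.05,.042,.056)):
    t=q[(np.hypot(q[:,0]-c[0],q[:,1]-c[1])<r)&(q[:,2]>z0)&(q[:,2]<z1)]
    print(n,len(t),cv2.minAreaRect((t[:,:2]*1000).astype(np.float32)) if len(t)>5 else 0)
t=q[(np.hypot(q[:,0]-.438,q[:,1]+.334)<.035)&(q[:,2]>.068)&(q[:,2]<.085)]
(cx,cy),_,a=cv2.minAreaRect((t[:,:2]*1000).astype(np.float32)); a=a if a<45 else a-90
plan([cx/1e3,cy/1e3,.057],Rt(a,0),T)
```

```text
[ 0.4361 -0.3264  0.1988] [0.9979 0.0655 0.0002]
fresh 5222 ((439.34381103515625, -333.5198059082031), (61.14264678955078, 89.86455535888672), 4.398228168487549)
freshfin 1031 ((439.34832763671875, -333.5707092285156), (15.23037338256836, 49.911067962646484), 4.2884521484375)
narrow 2439 ((548.9081420898438, -336.04547119140625), (89.6436538696289, 35.91720199584961), 82.5502700805664)
shift [0.0027 0.0075 0.1418] rv [-0.04 -0.01 -0.53]
```

Request:
servo_tool:
  motion:
    - [0.5, 0.0027, 0.0075, 0.05, 0, 0, -0.5]
    - [0.5, 0.0027, 0.0075, 0.1, 0, 0, -0.5]
    - [0.5, 0.0027, 0.0075, 0.13, 0, 0, -0.5]
    - [0.5, 0.0027, 0.0075, 0.1415, 0, 0, -0.5]
    - [0.5, 0.0027, 0.0075, 0.1415, 0, 0, -0.5]
    - [0, 0.0027, 0.0075, 0.1415, 0, 0, -0.5]
    - [0, 0.0027, 0.0075, 0.1415, 0, 0, -0.5]
    - [0, 0.0027, 0.0075, 0.1415, 0, 0, -0.5]
    - [0, 0.0027, 0.0075, 0.1415, 0, 0, -0.5]
    - [0, 0.0027, 0.0075, 0.1415, 0, 0, -0.5]
    - [0, 0.0027, 0.0075, 0.1, 0, 0, -0.5]
    - [0, 0.0027, 0.0075, 0.05, 0, 0, -0.5]
    - [0, 0.0027, 0.0075, 0.0, 0, 0, -0.5]
  grip_force: 60

```text
clock: 19.12
position: [0.4387, -0.335, 0.2013]
ee_rot: [0.999, 0.036, 0.001, 0.0]
ft_force: [1.6, -0.6, -2.5]
grip_width: 0.149
```

Run:
```python
from kin2 import *
T=tool(); print(T[:3,3],monitor.get_obs()["ft_force"],monitor.get_obs()["grip_width"]); 
plan([.592,.0475,.22],Rt(88,0),T); plan([.46,-.15,.22],Rt(88,0),T)
```

```text
[ 0.4387 -0.335   0.2013] [ 1.6184 -0.5636 -2.5446] 0.1488862653465465
shift [ 0.1807 -0.3703 -0.0186] rv [  0.06  -0.03 -83.83]
shift [ 0.0347 -0.1829 -0.0187] rv [  0.06  -0.03 -83.83]
```

Request:
servo_tool:
  motion:
    - [0, 0.035, -0.183, -0.02, 0, 0, -83.8]
    - [0, 0.035, -0.183, -0.02, 0, 0, -83.8]
    - [0, 0.035, -0.183, -0.02, 0, 0, -83.8]
    - [0, 0.035, -0.183, -0.02, 0, 0, -83.8]
    - [0, 0.05, -0.22, -0.02, 0, 0, -83.8]
    - [0, 0.08, -0.26, -0.02, 0, 0, -83.8]
    - [0, 0.11, -0.3, -0.02, 0, 0, -83.8]
    - [0, 0.14, -0.34, -0.02, 0, 0, -83.8]
    - [0, 0.181, -0.37, -0.02, 0, 0, -83.8]
    - [0, 0.181, -0.37, -0.02, 0, 0, -83.8]
    - [0, 0.181, -0.37, -0.02, 0, 0, -83.8]
    - [0, 0.181, -0.37, -0.02, 0, 0, -83.8]

```text
clock: 20.62
position: [0.5921, 0.0459, 0.2198]
ee_rot: [0.72, 0.694, 0.0, 0.001]
ft_force: [-0.5, -0.2, -2.6]
grip_width: 0.143
```

Run:
```python
from kin2 import *
im,d,P,T=snap("wrist"); cv2.imwrite("pics/w5.png",im); print(T[:3,3],T[:3,0],T[:3,2],monitor.get_obs()["ft_force"])
c=T[:3,3]; L=(P-c)@T[:3,:3]; ok=d>0
m=ok&(L[...,2]>-.03)&(L[...,2]<.06)&(abs(L[...,0])<.045)&(abs(L[...,1])<.06)
t=L[m]; z=t[:,2]
for a,b in((-.028,-.018),(.0,.012),(.012,.05)):
    s=t[(z>a)&(z<b)]; print(a,len(s),np.percentile(s,[1,50,99],axis=0).round(4) if len(s) else "", cv2.minAreaRect((s[:,:2]*1000).astype(np.float32)) if len(s) else "")
plan([.592,.0475,.11],Rt(88,0),T)
```

```text
[0.5921 0.0459 0.2198] [ 0.0369  0.9993 -0.0008] [ 0.001  -0.0008 -1.    ] [-0.246   0.4163 -1.4486]
-0.028 1563 [[-0.0198 -0.025  -0.0278]
 [-0.0004 -0.0072 -0.0201]
 [ 0.0188  0.0195 -0.018 ]] ((-0.6743977069854736, -2.3468360900878906), (36.53313446044922, 43.097434997558594), 37.494842529296875)
0.0 10000 [[-0.0292 -0.046   0.0041]
 [-0.0004 -0.0267  0.0104]
 [ 0.0282  0.0175  0.0118]] ((-0.49154090881347656, -10.663764953613281), (72.10529327392578, 58.732425689697266), 89.96289825439453)
0.012 2095 [[-0.0302 -0.047   0.0121]
 [-0.0004 -0.0467  0.0242]
 [ 0.0292  0.0167  0.0496]] ((-0.5369110107421875, -9.910877227783203), (74.42206573486328, 59.96250915527344), 89.91210174560547)
shift [ 0.0017 -0.0003  0.1098] rv [ 0.06  0.04 -0.11]
```

View pics/w5.png

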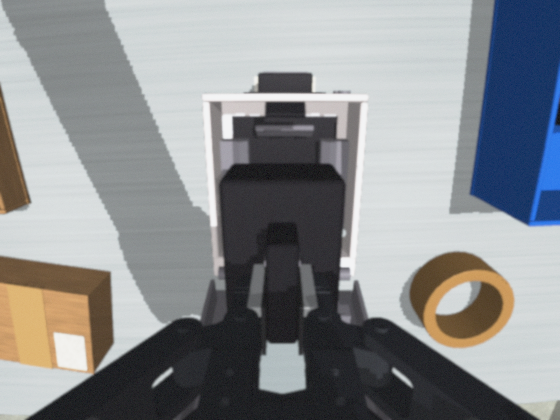

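The view shows the wide cartridge held upright and square over the bay. Its front edge is at (282,175), and the latch is at (285,120). I'll lower it now.

Request:
servo_tool:
  motion:
    - [0, 0.0015, 0.001, 0.04, 0, 0, 0]
    - [0, 0.0017, 0.001, 0.09, 0, 0, 0]
    - [0, 0.0017, 0.001, 0.11, 0, 0, 0]
    - [0, 0.0017, 0.001, 0.118, 0, 0, 0]
    - [0, 0.0017, 0.001, 0.125, 0, 0, 0]
    - [0, 0.0017, 0.001, 0.132, 0, 0, 0]
    - [0, 0.0017, 0.001, 0.137, 0, 0, 0]
    - [0, 0.0017, 0.001, 0.1395, 0, 0, 0]
    - [0, 0.0017, 0.001, 0.1395, 0, 0, 0]

```text
clock: 21.8
position: [0.594, 0.0487, 0.0843]
ee_rot: [0.72, 0.694, 0.0, 0.001]
ft_force: [-19.4, -3.6, 37.8]
grip_width: 0.141
```

Request:
servo_tool:
  motion:
    - [0, 0, 0, -0.012, 0, 0, 0]
    - [0, 0, -0.003, -0.012, 0, 0, 0]
    - [0, 0, -0.003, -0.012, 0, 0, 0]

```text
clock: 22.18
position: [0.5907, 0.049, 0.0916]
ee_rot: [0.719, 0.695, 0.0, 0.0]
ft_force: [0.6, -0.5, -0.5]
grip_width: 0.149
```

Run:
```python
from kin2 import *
im,d,P,T=snap("wrist"); print(T[:3,3],monitor.get_obs()["ft_force"],monitor.get_obs()["grip_width"])
L=(P-T[:3,3])@T[:3,:3]
m=(d>0)&(abs(L[...,0])<.045)&(abs(L[...,1])<.06)&(L[...,2]>0)&(L[...,2]<.011); t=L[m]
print(np.percentile(t,[1,99],axis=0)); A=np.c_[t[:,:2],np.ones(len(t))]; f=np.linalg.lstsq(A[abs(t[:,0])>.012],t[abs(t[:,0])>.012,2],rcond=None)[0]; print("slopes",f)
Q=np.load("w4.npy").reshape(-1,3)
# guides/rim in printer frame seen before removal; 1mm slices along printer x at y offset
a=np.radians(-2.1); Rz=np.array([[np.cos(a),np.sin(a)],[-np.sin(a),np.cos(a)]])
X=(Q[:,:2]-[.592,.0475])@Rz.T
for lo,hi in((-.045,-.005),(.005,.03)):
    s=(X[:,1]>lo)&(X[:,1]<hi)&(abs(X[:,0])<.095)
    b=[(i,np.round(np.median(Q[s&(abs(X[:,0]*1000-i)<1),2])*1e3)) for i in list(range(-90,-40,3))+list(range(42,80,3)) if (s&(abs(X[:,0]*1000-i)<1)).sum()>3]; print(b)
```

```text
[0.5907 0.049  0.0916] [ 1.9413 -0.4097 -1.7059] 0.15081182061548415
[[-0.0286 -0.0454  0.0031]
 [ 0.0417  0.0586  0.011 ]]
slopes [-0.0041 -0.0108  0.01  ]
[(-90, np.float64(73.0)), (-87, np.float64(74.0)), (-84, np.float64(85.0)), (-81, np.float64(86.0)), (-78, np.float64(97.0)), (-75, np.float64(100.0)), (-72, np.float64(31.0)), (-69, np.float64(31.0)), (-66, np.float64(31.0)), (-63, np.float64(31.0)), (-60, np.float64(31.0)), (-57, np.float64(32.0)), (-54, np.float64(32.0)), (-51, np.float64(49.0)), (-48, np.float64(32.0)), (-45, np.float64(297.0)), (-42, np.float64(294.0)), (42, np.float64(74.0)), (45, np.float64(57.0)), (54, np.float64(68.0)), (57, np.float64(86.0)), (60, np.float64(86.0)), (63, np.float64(86.0)), (66, np.float64(86.0)), (69, np.float64(86.0)), (72, np.float64(86.0)), (75, np.float64(85.0))]
[(-90, np.float64(74.0)), (-87, np.float64(76.0)), (-84, np.float64(85.0)), (-81, np.float64(86.0)), (-78, np.float64(97.0)), (-75, np.float64(100.0)), (-72, np.float64(103.0)), (-69, np.float64(105.0)), (-66, np.float64(105.0)), (-63, np.float64(31.0)), (-60, np.float64(31.0)), (-57, np.float64(59.0)), (-54, np.float64(57.0)), (-51, np.float64(53.0)), (-48, np.float64(46.0)), (-45, np.float64(297.0)), (-42, np.float64(297.0)), (42, np.float64(74.0)), (45, np.float64(73.0)), (54, np.float64(70.0)), (57, np.float64(86.0)), (60, np.float64(86.0)), (63, np.float64(86.0)), (66, np.float64(86.0)), (69, np.float64(86.0)), (72, np.float64(86.0)), (75, np.float64(86.0))]
```

Request:
servo_tool:
  motion:
    - [0, 0, 0, 0.004, 0, 0, 0]
    - [0, 0, 0, 0.007, 0, 0, 0]
    - [0, 0, 0, 0.008, 0, 0, 0]
    - [0, 0, 0, 0.008, 0, 0, 0]

```text
clock: 22.72
position: [0.5908, 0.0487, 0.0845]
ee_rot: [0.72, 0.694, 0.0, 0.0]
ft_force: [-3.4, -1.6, 7.5]
grip_width: 0.149
```

Request:
servo_tool:
  motion:
    - [0.5, 0, 0, 0, 0, 0, 0]
    - [0.5, 0, 0, 0, 0, 0, 0]
    - [0.5, 0, 0, 0, 0, 0, 0]
    - [0.5, 0, 0, -0.04, 0, 0, 0]
    - [0.5, 0, -0.01, -0.09, 0, 0, 0]
    - [0.5, 0, -0.025, -0.135, 0, 0, 0]
    - [0.5, 0, -0.025, -0.135, 0, 0, 0]

```text
clock: 23.6
position: [0.5667, 0.0503, 0.2229]
ee_rot: [0.719, 0.695, 0.003, 0.002]
ft_force: [0.3, -0.4, -0.1]
grip_width: 0.494
```

Run:
```python
from kin2 import *
im,d,P,T=snap("wrist"); print(T[:3,3]); q=P[d>0]
for n,y0,z0,z1 in(("fin",.016,.094,.112),("block",.034,.068,.082)):
    t=q[(abs(q[:,1]-.048)<y0)&(q[:,2]>z0)&(q[:,2]<z1)&(abs(q[:,0]-.59)<.054)]
    print(n,len(t),cv2.minAreaRect((t[:,:2]*1000).astype(np.float32)),np.percentile(t[:,2],[5,50,95]))
    f=np.linalg.lstsq(np.c_[t[:,:2]-[.59,.048],np.ones(len(t))],t[:,2],rcond=None)[0]; print("slope",f)
Q=np.load("w4.npy").reshape(-1,3); t=Q[(abs(Q[:,1]-.048)<.034)&(Q[:,2]>.068)&(Q[:,2]<.082)&(abs(Q[:,0]-.59)<.054)]; print("spent was",np.median(t[:,2]))
im2,d2,P2,_=snap("top"); q2=P2.reshape(-1,3); s=q2[(q2[:,1]>.03)&(q2[:,1]<.11)&(abs(q2[:,0]-.68)<.06)&(q2[:,2]>.13)]
print([(round(z,2),np.round(np.percentile(s[abs(s[:,2]-z)<.01,0],5),3)) for z in np.arange(.14,.27,.02) if (abs(s[:,2]-z)<.01).any()])
```

```text
[0.5667 0.0503 0.2229]
fin 980 ((588.4642944335938, 48.13121795654297), (14.679732322692871, 50.24250411987305), 87.51515197753906) [0.0991 0.1019 0.103 ]
slope [ 0.0185 -0.0113  0.1017]
block 5006 ((588.388671875, 47.80695724487305), (60.16710662841797, 89.74459838867188), 87.79193115234375) [0.0725 0.074  0.0751]
slope [0.0027 0.0002 0.0739]
spent was 0.07398861367050827
[]
```

The fresh cartridge is seated: its block top is at z 0.074, level, the same as the spent one was. Next I'll close the cover by reaching over it and pulling it forward from behind.

Request:
servo_tool:
  motion:
    - [0, 0, 0, -0.05, 0, 0, 0]
    - [0, 0, 0.02, -0.087, 0, 0, 0]
    - [0, 0, 0.07, -0.087, 0, 0, 0]
    - [0, 0, 0.13, -0.087, 0, 0, 0]
    - [0, -0.003, 0.185, -0.087, 0, 0, 0]
    - [0, -0.003, 0.19, -0.08, 0, 0, 0]
    - [0, -0.003, 0.19, -0.035, 0, 0, 0]
    - [0, -0.003, 0.19, 0.008, 0, 0, 0]
    - [0, -0.003, 0.19, 0.008, 0, 0, 0]

```text
clock: 24.82
position: [0.7527, 0.0399, 0.206]
ee_rot: [0.719, 0.695, -0.003, -0.002]
ft_force: [-0.5, -0.4, 0.1]
grip_width: 0.001
```

Run:
```python
from kin2 import *
T=tool(); print(T, monitor.get_obs()["ft_force"])
im,d,P,_=snap("scene"); cv2.imwrite("pics/s6.png",cv2.resize(im[60:300,180:420],None,fx=2.4,fy=2.4))
```

```text
[[ 0.0346  0.9994 -0.0079  0.7527]
 [ 0.9994 -0.0346 -0.0011  0.0399]
 [-0.0014 -0.0078 -1.      0.206 ]
 [ 0.      0.      0.      1.    ]] [-0.482  -0.3935  0.0561]
```

View pics/s6.png

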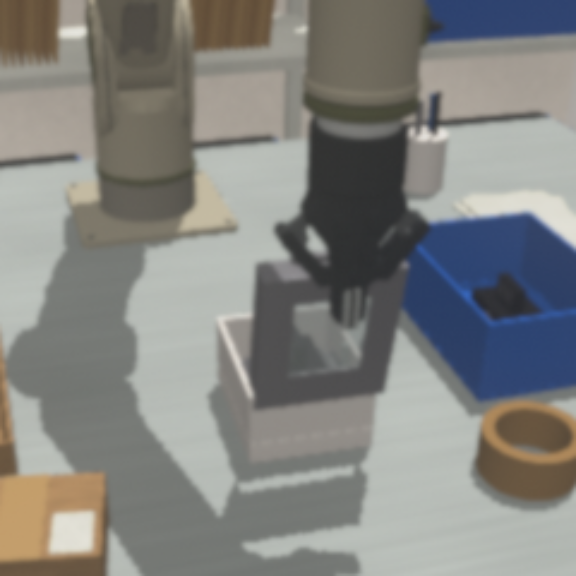

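From behind, the fingers at (345,310) stand behind the open cover. The spent cartridge lies in the crate at (505,295). I'll raise slightly and pull forward.

Request:
servo_tool:
  motion:
    - [0, 0.004, 0, -0.016, 0, 0, 0]
    - [0, 0.004, -0.02, -0.016, 0, 0, 0]
    - [0, 0.004, -0.04, -0.016, 0, 0, 0]
    - [0, 0.004, -0.055, -0.016, 0, 0, 0]
    - [0, 0.004, -0.07, -0.016, 0, 0, 0]
    - [0, 0.004, -0.085, -0.016, 0, 0, 0]
    - [0, 0.004, -0.1, -0.016, 0, 0, 0]
    - [0, 0.004, -0.115, -0.016, 0, 0, 0]
    - [0, 0.004, -0.13, -0.016, 0, 0, 0]
    - [0, 0.004, -0.13, -0.016, 0, 0, 0]

```text
clock: 26.12
position: [0.6262, 0.0495, 0.2306]
ee_rot: [0.719, 0.695, 0.002, 0.002]
ft_force: [0.1, 1.8, 0.1]
grip_width: 0.0
```

```bash
cat > cov.py <<'E'
from kin2 import *
print(tool()[:3,3], monitor.get_obs()["ft_force"])
for n in ("scene","top"):
    im,d,P,_=snap(n); q=P.reshape(-1,3); m=(abs(q[:,1]-.048)<.06)&(abs(q[:,0]-.585)<.1)&(q[:,2]>.08)&(q[:,2]<.3); s=q[m]
    print(n,[(round(x,2),round(float(np.median(s[abs(s[:,0]-x)<.007,2])),4)) for x in np.arange(.5,.68,.02) if (abs(s[:,0]-x)<.007).sum()>5])
E
python3 cov.py
```

```text
[0.6262 0.0495 0.2306] [0.1132 1.7715 0.0505]
scene [(np.float64(0.58), 0.2257), (np.float64(0.6), 0.2267), (np.float64(0.62), 0.2018), (np.float64(0.64), 0.1799), (np.float64(0.66), 0.1378), (np.float64(0.68), 0.1122)]
top []
```

Request:
servo_tool:
  motion:
    - [0, 0, 0, -0.04, 0, 0, 0]
    - [0, 0, 0, -0.04, 0, 0, 0]
    - [0, 0, 0, -0.04, 0, 0, 0]
    - [0, 0, 0, -0.04, 0, 0, 0]
    - [0, 0, -0.03, -0.04, 0, 0, 0]
    - [0, 0, -0.07, -0.04, 0, 0, 0]
    - [0, 0.002, -0.11, -0.04, 0, 0, 0]
    - [0, 0.002, -0.11, -0.01, 0, 0, 0]
    - [0, 0.002, -0.11, -0.01, 0, 0, 0]

```text
clock: 27.35
position: [0.5143, 0.0542, 0.235]
ee_rot: [0.719, 0.695, -0.001, -0.001]
ft_force: [-0.0, -0.9, 0.4]
grip_width: -0.001
```

```bash
python3 cov.py
```

```text
[0.5143 0.0542 0.235 ] [-0.0362 -0.8789  0.4333]
scene [(np.float64(0.5), 0.297), (np.float64(0.52), 0.2607), (np.float64(0.54), 0.1492), (np.float64(0.56), 0.1433), (np.float64(0.58), 0.1383), (np.float64(0.6), 0.1329), (np.float64(0.62), 0.1275), (np.float64(0.64), 0.1229), (np.float64(0.66), 0.1152), (np.float64(0.68), 0.1147)]
top [(np.float64(0.6), 0.1305), (np.float64(0.62), 0.1248), (np.float64(0.64), 0.1207), (np.float64(0.66), 0.1153)]
```

Request:
servo_tool:
  motion:
    - [0, -0.004, 0.001, 0.04, 0, 0, 0]
    - [0, -0.004, 0.001, 0.07, 0, 0, 0]
    - [0, -0.004, 0.001, 0.085, 0, 0, 0]
    - [0, -0.004, 0.001, 0.097, 0, 0, 0]
    - [0, -0.004, 0.001, 0.107, 0, 0, 0]
    - [0, -0.004, 0.001, 0.114, 0, 0, 0]
    - [0, -0.004, 0.001, 0.118, 0, 0, 0]
    - [0, -0.004, 0.001, 0.119, 0, 0, 0]

```text
clock: 28.45
position: [0.5168, 0.0505, 0.1178]
ee_rot: [0.719, 0.695, 0.0, 0.0]
ft_force: [0.4, 0.4, -0.5]
grip_width: -0.002
```

```bash
python3 cov.py
```

```text
[0.5168 0.0505 0.1178] [ 0.35    0.4081 -0.4876]
scene [(np.float64(0.5), 0.1888), (np.float64(0.52), 0.1899), (np.float64(0.54), 0.2137), (np.float64(0.56), 0.2519), (np.float64(0.58), 0.1164), (np.float64(0.6), 0.1162), (np.float64(0.62), 0.116), (np.float64(0.64), 0.1161), (np.float64(0.66), 0.1116)]
top [(np.float64(0.58), 0.1152), (np.float64(0.6), 0.1146), (np.float64(0.62), 0.115), (np.float64(0.64), 0.1149), (np.float64(0.66), 0.1146)]
```

Request:
servo_tool:
  motion:
    - [0, 0, 0, -0.05, 0, 0, 0]
    - [0, 0, 0, -0.11, 0, 0, 0]
    - [0, -0.06, -0.02, -0.14, 0, 0, 0]
    - [0, -0.12, -0.04, -0.14, 0, 0, 0]
    - [0, -0.17, -0.06, -0.14, 0, 0, 0]
    - [0, -0.17, -0.06, -0.14, 0, 0, 0]
    - [0, -0.17, -0.06, -0.14, 0, 0, 0]

```text
clock: 29.42
position: [0.4508, -0.1168, 0.2581]
ee_rot: [0.719, 0.695, 0.001, 0.0]
ft_force: [0.2, 0.5, -0.2]
grip_width: 0.001
```

```bash
python3 cov.py
python3 - <<'E'
from h import *
im,d,P,T=snap("top"); cv2.imwrite("pics/t7.png",im); q=P.reshape(-1,3)
for t in ("spent","narrow","parcel","tape"): print(t,find("top",t)[:1])
for n,c,r,z0,z1 in (("tab",(.494,.05),.03,.055,.08),("narrow",(0.548,-.337),.055,.03,.056),("cover",(.585,.05),.12,.1,.14)):
    t=q[(np.hypot(q[:,0]-c[0],q[:,1]-c[1])<r)&(q[:,2]>z0)&(q[:,2]<z1)]
    print(n,len(t),cv2.minAreaRect((t[:,:2]*1000).astype(np.float32)) if len(t)>5 else 0)
E
```

```text
[ 0.4508 -0.1168  0.2581] [ 0.2067  0.4691 -0.2443]
scene [(np.float64(0.52), 0.1174), (np.float64(0.54), 0.117), (np.float64(0.56), 0.1166), (np.float64(0.58), 0.1165), (np.float64(0.6), 0.1161), (np.float64(0.62), 0.1163), (np.float64(0.64), 0.1163), (np.float64(0.66), 0.0962)]
top [(np.float64(0.5), 0.0977), (np.float64(0.52), 0.1159), (np.float64(0.54), 0.1155), (np.float64(0.56), 0.1151), (np.float64(0.58), 0.1148), (np.float64(0.6), 0.1147), (np.float64(0.62), 0.1145), (np.float64(0.64), 0.1147), (np.float64(0.66), 0.1142)]
spent [(0.71, array([0.4907, 0.3432, 0.0495]))]
narrow []
parcel [(0.78, array([ 0.7402, -0.2482,  0.0571]))]
tape [(0.67, array([0.737 , 0.2493, 0.0486]))]
tab 105 ((497.2856140136719, 49.67570495605469), (11.82930850982666, 47.24222183227539), 0.8048725128173828)
narrow 60 ((543.6961669921875, -376.60858154296875), (9.669675827026367, 36.756324768066406), 82.46707916259766)
cover 4066 ((583.8302612304688, 47.69822311401367), (130.15223693847656, 157.57461547851562), 87.59736633300781)
```

View pics/t7.png

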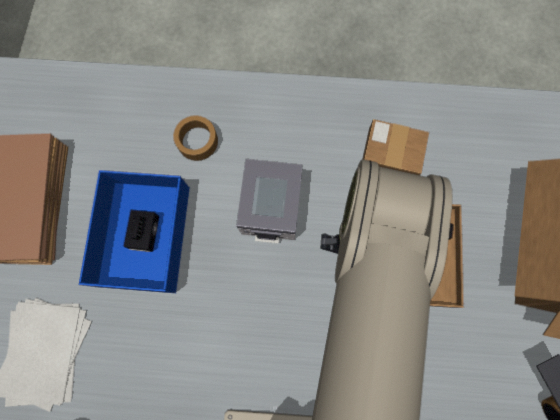

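The top view shows the cover shut at (270,197), the spent cartridge in the crate at (141,230), and the tape and parcel unmoved. The tab at (267,238) looks different from the first picture, so I'll compare the two before handing in.

Run:
```python
from h import *
for n in ("top","scene"):
    P0=np.load(n+"0.npy"); im,d,P1,_=snap(n)
    for nm,P in (("before",P0),("now",P1)):
        q=P.reshape(-1,3); s=q[(abs(q[:,1]-.048)<.05)&(q[:,0]>.515)&(q[:,0]<.645)&(q[:,2]>.1)&(q[:,2]<.14)]
        print(n,nm,"cover slope",np.linalg.lstsq(np.c_[s[:,:2]-[.585,.048],np.ones(len(s))],s[:,2],rcond=None)[0])
        t=q[(abs(q[:,1]-.05)<.018)&(q[:,0]>.475)&(q[:,0]<.51)&(q[:,2]>.045)&(q[:,2]<.1)]
        print("  tab/lip profile",[(x,len(u:=t[abs(t[:,0]*1e3-x)<1.5]),round(float(np.median(u[:,2])),3) if len(u) else 0) for x in range(484,509,3)])
a=cv2.imread("pics/top0.png")[215:255,235:305]; b=cv2.imread("pics/t7.png")[215:255,235:305]
cv2.imwrite("pics/cmp.png",cv2.resize(np.vstack([a,b]),None,fx=7,fy=7))
```

```text
top before cover slope [-0.0035 -0.0007  0.1146]
  tab/lip profile [(484, 0, 0), (487, 5, 0.064), (490, 32, 0.069), (493, 19, 0.073), (496, 20, 0.072), (499, 34, 0.074), (502, 36, 0.093), (505, 20, 0.094), (508, 0, 0)]
top now cover slope [-0.0071  0.0003  0.1149]
  tab/lip profile [(484, 0, 0), (487, 0, 0), (490, 0, 0), (493, 31, 0.068), (496, 21, 0.073), (499, 37, 0.075), (502, 30, 0.094), (505, 24, 0.096), (508, 0, 0)]
scene before cover slope [-0.0052 -0.0014  0.1162]
  tab/lip profile [(484, 0, 0), (487, 0, 0), (490, 0, 0), (493, 0, 0), (496, 0, 0), (499, 0, 0), (502, 0, 0), (505, 0, 0), (508, 0, 0)]
scene now cover slope [-0.0064  0.0009  0.1165]
  tab/lip profile [(484, 0, 0), (487, 0, 0), (490, 0, 0), (493, 0, 0), (496, 0, 0), (499, 0, 0), (502, 0, 0), (505, 0, 0), (508, 0, 0)]
```

View pics/cmp.png

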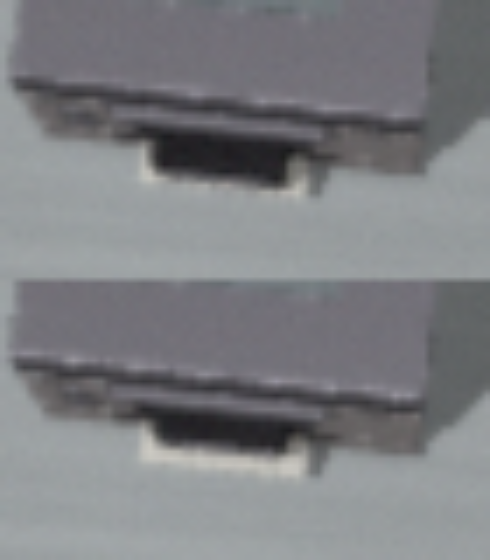

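The tab is still about 4 mm in (upper crop at the start, lower crop now: its dark face is shorter). The latch has not fully engaged, so I'll press the front edge again, harder.

Request:
servo_tool:
  motion:
    - [0, 0.06, 0.02, 0, 0, 0, 0]
    - [0, 0.12, 0.04, 0, 0, 0, 0]
    - [0, 0.17, 0.057, 0.05, 0, 0, 0]
    - [0, 0.17, 0.057, 0.105, 0, 0, 0]
    - [0, 0.17, 0.057, 0.135, 0, 0, 0]
    - [0, 0.17, 0.057, 0.142, 0, 0, 0]
    - [0, 0.17, 0.057, 0.145, 0, 0, 0]
    - [0, 0.17, 0.057, 0.145, 0, 0, 0]

```text
clock: 30.88
position: [0.5118, 0.0515, 0.1154]
ee_rot: [0.719, 0.695, -0.001, -0.001]
ft_force: [-23.2, 1.1, 33.6]
grip_width: 0.001
```

Request:
servo_tool:
  motion:
    - [0, 0, 0, -0.03, 0, 0, 0]
    - [0, 0, 0, -0.09, 0, 0, 0]
    - [0, -0.06, -0.02, -0.14, 0, 0, 0]
    - [0, -0.12, -0.04, -0.14, 0, 0, 0]
    - [0, -0.17, -0.06, -0.14, 0, 0, 0]
    - [0, -0.17, -0.06, -0.14, 0, 0, 0]

```text
clock: 31.62
position: [0.4461, -0.1215, 0.2539]
ee_rot: [0.722, 0.692, 0.0, 0.001]
ft_force: [0.3, 0.2, 0.3]
grip_width: -0.001
```

```bash
cat > tab.py <<'E'
from h import *
print(monitor.get_obs()["position"])
im,d,P1,_=snap("top")
for nm,P in (("before",np.load("top0.npy")),("now",P1)):
    q=P.reshape(-1,3); s=q[(abs(q[:,1]-.048)<.05)&(q[:,0]>.515)&(q[:,0]<.645)&(q[:,2]>.1)&(q[:,2]<.14)]
    print(nm,"cover slope",np.linalg.lstsq(np.c_[s[:,:2]-[.585,.048],np.ones(len(s))],s[:,2],rcond=None)[0])
    t=q[(abs(q[:,1]-.05)<.018)&(q[:,0]>.475)&(q[:,0]<.51)&(q[:,2]>.045)&(q[:,2]<.1)]
    print("  tab",[(x,len(u:=t[abs(t[:,0]*1e3-x)<1.5]),round(float(np.median(u[:,2])),3) if len(u) else 0) for x in range(484,509,3)])
a=cv2.imread("pics/top0.png")[215:255,235:305]
cv2.imwrite("pics/cmp2.png",cv2.resize(np.vstack([a,im[215:255,235:305]]),None,fx=7,fy=7))
E
python3 tab.py
```

```text
[ 0.4461 -0.1215  0.2539]
before cover slope [-0.0035 -0.0007  0.1146]
  tab [(484, 0, 0), (487, 5, 0.064), (490, 32, 0.069), (493, 19, 0.073), (496, 20, 0.072), (499, 34, 0.074), (502, 36, 0.093), (505, 20, 0.094), (508, 0, 0)]
now cover slope [-0.0032  0.0014  0.1147]
  tab [(484, 0, 0), (487, 5, 0.06), (490, 32, 0.069), (493, 22, 0.072), (496, 21, 0.073), (499, 35, 0.073), (502, 35, 0.094), (505, 21, 0.095), (508, 0, 0)]
```

The tab profile and the cover slope now match the starting picture, so the cover is latched.

```bash
python3 -c "
from h import *
im,d,P,T=snap('scene'); print([ (t,find('scene',t)[:1]) for t in ('narrow','fresh','parcel','tape','spent')])
print(ticket.hand_in(), monitor.get_obs()['clock'])"
```

```text
[('narrow', [(0.98, array([ 0.5608, -0.3372,  0.0428]))]), ('fresh', [(0.66, array([0.6186, 0.039 , 0.0758]))]), ('parcel', [(0.93, array([ 0.781 , -0.2451,  0.0534]))]), ('tape', [(0.91, array([0.7552, 0.2431, 0.0334]))]), ('spent', [(0.65, array([0.5081, 0.3388, 0.0467]))])]
the job is handed in; nothing more can be done
the job is handed in; nothing more can be done
```

The job is done and handed in at about 32 s on the robot's clock. I pressed the tab, swung the cover right open, put the spent cartridge in the blue crate, loaded the wide spare and snapped the cover shut.

- **Fresh cartridge:** it sits level in the bay. Its top is at z = 0.074 m, the same height the spent one had.
- **Cover:** the first press looked shut, but the tab was still about 4 mm in, so it had not latched. I pressed again, reaching about 34 N upward and 23 N sideways at the wrist. The tab then came back out and the cover was level, both matching the starting picture.
- **Fit:** while the cartridge went down, the wrist briefly read about 38 N upward and 19 N sideways. I lifted it, moved it 3 mm towards the front and lowered it again at about 8 N.
- **Other items:** in the last pictures the spent cartridge is in the crate. The narrow cartridge, parcel and tape are within about 4 mm of where the detector first put them, which is its accuracy.

No check was failing at the end. The hand-in reports no verdict.

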